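# Lay a marble desk set into its fitted trays

## Robot

A 6-joint arm with a two-finger parallel gripper is mounted at the origin on the work surface. World frame = base frame: x ahead of the robot, y to its left, z up, the work surface at z = 0. Lengths are in m, angles in degrees, forces in N, time in s.
With the tool pointing down it reaches from about 0.25 to 0.725 m from the base axis. Payload 9.7 kg.
Tool frame: the origin (TCP) lies midway between the tips of the shut fingers; the grasp point (between the pads) lies 19 mm behind it; z points along the fingers, y is the line along which they close (so a half turn about z gives the same grasp; the last joint's range is limited). The gripper opens to 85 mm and grips with 20 to 120 N. Pads are 22 mm wide; open, the fingers measure 114 mm over their backs; the gripper's body (76 mm by 85 mm) begins 54 mm behind the grasp point. The pads swing forward as they close: fully open they stand 13 mm farther back than shut.
Start: joints at [-68.297, 4.979, 10.078, 95.1, 0, 90], TCP at [0.203, -0.511, 0.198] pointing down, gripper open.
Joint ranges: [-179.16, 179.16], [-48.56, 103.87], [-65.8, 70.77], [-126.05, 130.52], [-82.76, 87.17], [-180, 180]. Speed limits (degrees/s): [127.2, 127.2, 147.25, 180, 180, 180].

## Interface

Orientations are given as [roll, pitch, yaw] about the fixed x, y, z axes, in that order (R = Rz(yaw) Ry(pitch) Rx(roll)).
In Python, from workcell import bot gives the robot as it stands.
- The arm moves only by the shell command python3 -m crank 'ROWS' [FORCE]. ROWS is JSON, a list of rows, each an object with "gripper": the finger opening in mm, from 0 to 85.4; "travel": the shift along the tool's x, y, z in mm, a list of three; "twist": the turn, a rotation vector about the tool's x, y, z in rad, a list of three. In form: [{"gripper": gripper, "travel": [tx, ty, tz], "twist": [rx, ry, rz]}, ...]. A call has 1 to 12 rows; each row shifts and turns the commanded pose from where the row before left it, along the tool's axes as they then stand; what a row does not reach is not made up. A row lasts 1/8 s, in which the tool goes at most 62.5 mm and 10.7 degrees, less where a joint would pass 70% of its speed; a pose out of reach is approached as far as the arm can. A call is refused whole if a number of a shift passes 62.5 or a number of a turn 0.188, either way. A call with a gripper value outside its range is refused whole. The fingers move at their own pace and stop on an object; FORCE is the grip in N (left out, the last holds). Time passes only in rows, so rows that do not move let the fingers close. It gives the time, the measured TCP pose, the force, the opening and the grip force at its end, in the units of the state.
- bot.get_obs(): the state, without advancing time (a new reading comes with each control period).
- bot.camera(name): name is "side" or "top"; returns the picture (420x560x3 uint8, red, green, blue); there is no depth.
- bot.calibration(name): a dict with "vfov" (degrees; the focal length in pixels is half the picture's height over the tangent of half this angle, whatever the lens; pixels are square), "cx", "cy" (the principal point, pixels), "camera_from_world" (4x4, takes a point from world to camera coordinates). Camera axes: x right, y down, z forward; pixel columns grow to the right and rows downward; lengths in m; the calibration is good to about 2 mm. A picture is of the moment at which its call begins. calibration takes no time and is no camera call.
- bot.job_done(): hands the job in; it is judged then, once.
The state is a dict: "time": time; "q": joint angles; "qd": joint speeds; "joint_efforts": joint torques, N m; "ee_pos": TCP position; "tcp_rot": TCP orientation; "wrist_force": force on the tool from outside, world axes, zero at the start; "torque": the same for the moment, N m; "opening": finger opening in m; "grasp_force": force on a finger pad.
Only numpy, scipy, OpenCV 4.12 (cv2) and the standard library are available. Lean on these libraries where they do the work, as an engineer would, in place of code of your own. Each camera call takes 0.05 s, during which the arm holds its last target. There are 200 camera calls.

## Task

Four finished pieces of a white marble desk set stand about the bench among four low wooden trays. Put each piece, upright, into the tray whose outline and size fit it, so that it lies flat on the tray's rubber floor inside the rim. Marble chips: set the pieces down, do not drop them; and leave the polish tin and the sealer bottle where they stand.

Things in the scene. Friction and masses are not known exactly. Their poses are not given: they have to be found in the camera images.
- card_holder: White marble block 74 x 50 x 50 mm (x, y, z) with a 9 mm wide, 20 mm deep slot along x in its top; loose, about 0.5 kg. Origin: centre of its underside; z up. Fits card_tray. Grip it across y (50 mm).
- pen_rest: White marble bar 110 x 36 x 36 mm with a 14 mm wide, 8 mm deep groove along x in its top; loose, about 0.35 kg. Origin: centre of its underside; z up. Fits pen_tray. Grip it across y (36 mm).
- candle_holder: White marble disc, diameter 64 mm, height 42 mm, with a small dark socket spot in the middle of its flat top; loose, about 0.35 kg. Origin: centre of its underside; z up. Fits candle_tray.
- paperweight: Smaller white marble cylinder, diameter 44 mm, height 43 mm: straight sides to 34 mm, domed top; loose, about 0.16 kg. Origin: centre of its underside; z up. Fits paperweight_tray.
- card_tray: Fixed to the bench. Low tray, light wood rim 6 mm wide round a black rubber floor; floor 4 mm and rim top 8 mm above the bench. Rectangular recess 90 (x) x 66 (y) mm. Origin: centre of its underside, on the bench. The card_holder's long side (x) goes along this x, either way round.
- pen_tray: Fixed to the bench. Low tray, light wood rim 6 mm wide round a black rubber floor; floor 4 mm and rim top 8 mm above the bench. Long rectangular recess 126 (x) x 52 (y) mm. Origin: centre of its underside, on the bench. The pen_rest's x goes along this x, either way round.
- candle_tray: Fixed to the bench. Low tray, light wood rim 6 mm wide round a black rubber floor; floor 4 mm and rim top 8 mm above the bench. Larger round recess, diameter 80 mm. Origin: centre of its underside, on the bench. For the candle_holder.
- paperweight_tray: Fixed to the bench. Low tray, light wood rim 6 mm wide round a black rubber floor; floor 4 mm and rim top 8 mm above the bench. Smaller round recess, diameter 60 mm. Origin: centre of its underside, on the bench. For the paperweight.
- polish_tin: Bystander, to be left alone: small dark green tin with a dark steel lid, diameter 42 mm, height 32 mm, loose among the things. Origin: centre of its underside.
- sealer_bottle: Bystander, to be left alone: small amber glass bottle with black cap, diameter 36 mm, height 66 mm (the tallest thing among the pieces and trays), loose. Origin: centre of its underside.
There are look-alikes about, which are no part of the job. Leave any blue, green or orange look-alike of the pen_tray alone.

How it is judged:
By the outcome, as a careful person would: the job done as asked, in the order asked, and still so for the second after the job is handed in, with the robot touching nothing.
It also fails if it takes over 102 s, if anything falls off the work surface, if the arm or the gripper's body presses on something with over 40 N, if the wrist force passes 120 N, or if a joint passes its speed limit or range.

## Working session

There is one attempt and no reset: what is moved stays moved. The work goes in short steps, Python scripts to look and compute and a shell command to move; the robot and the scene stay as the last step left them, time stands still between calls to the robot, and variables do not carry over. Pictures are saved under pics/ and viewed, at most 14 in all, crops included, and the job is handed in when it is done.

```bash
ls; mkdir -p pics; python3 - <<'E'
from workcell import bot
import cv2
for n in("top","side"):
    im=bot.camera(n); cv2.imwrite(f"pics/{n}0.png",cv2.resize(im[:,:,::-1],(800,600),interpolation=cv2.INTER_CUBIC))
    print(n,bot.calibration(n))
print(bot.get_obs())
E
```

```text
pics
top {'vfov': 44.46531675724896, 'cx': 277.2241236025397, 'cy': 210.2744233789563, 'camera_from_world': array([[-0.02917043, -0.99955974, -0.00542394, -0.03008397],
       [-0.99225329,  0.0296119 , -0.1206505 ,  0.54501506],
       [ 0.12075799,  0.0018625 , -0.99268023,  1.40173715],
       [ 0.        ,  0.        ,  0.        ,  1.        ]])}
side {'vfov': 50.875561848800956, 'cx': 277.14629014029396, 'cy': 207.6966018776878, 'camera_from_world': array([[ 0.98119677, -0.19285339, -0.0077764 , -0.53511024],
       [-0.1399678 , -0.68322824, -0.71666463,  0.08164525],
       [ 0.13289815,  0.70427746, -0.6973746 ,  1.1616068 ],
       [ 0.        ,  0.        ,  0.        ,  1.        ]])}
{'time': 0.1, 'q': array([-6.82978379e+01,  5.00817944e+00,  1.00367874e+01,  9.51012195e+01,
        2.22494323e-03,  9.00012170e+01]), 'qd': array([-0.07092868,  0.00163801,  0.07612933,  0.02512941, -0.04230134,
       -0.04147093]), 'joint_efforts': array([ 9.33887968e-04, -5.21562159e+01,  4.65651298e+01,  1.60286558e-02,
        1.30393906e-05, -9.80284483e-06]), 'ee_pos': array([ 0.20329052, -0.51075704,  0.19773203]), 'tcp_rot': array([-1.79927388e+02, -2.22339909e-03,  2.17009422e+01]), 'wrist_force': array([ 0.6903225 , -0.39172132, -0.13694005]), 'torque': array([0.02240513, 0.03547121, 0.05111934]), 'grasp_force': 0.0, 'opening': 0.08545569656286163}
```

View pics/top0.png

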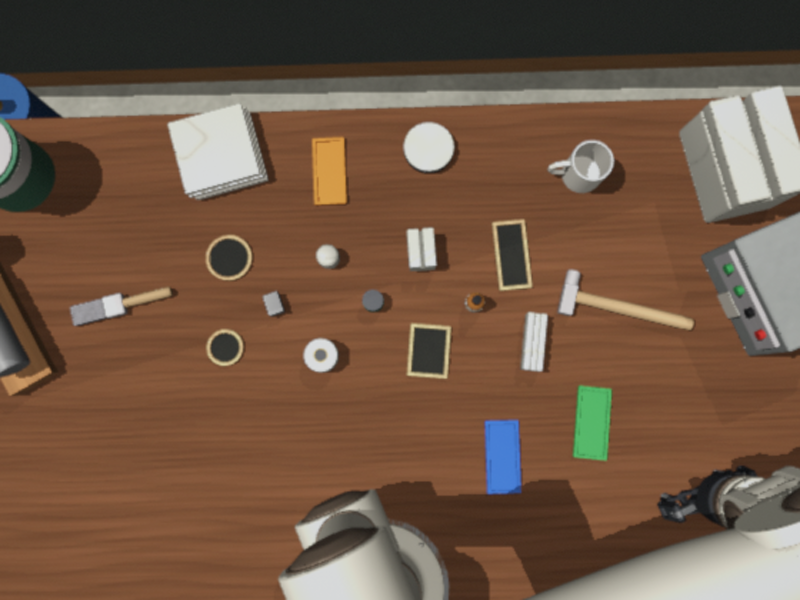

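View pics/side0.png

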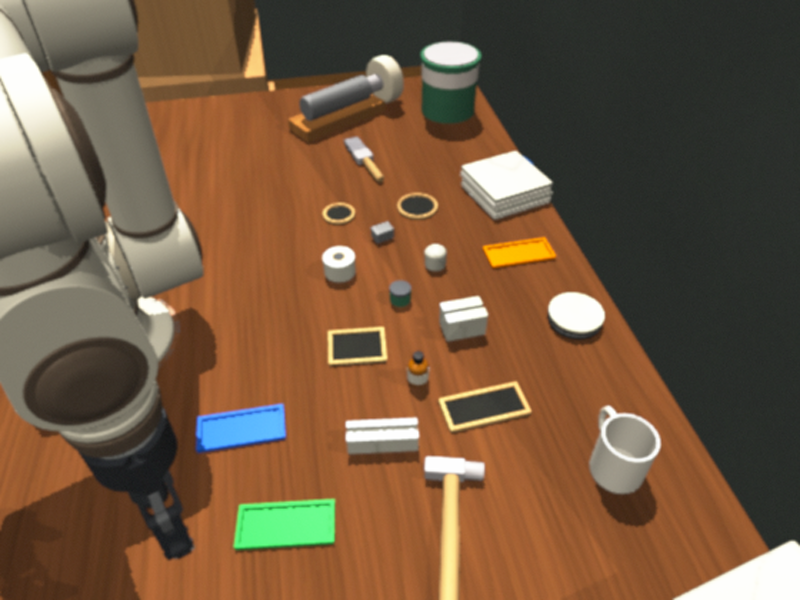

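Top picture (800 px scale): candle tray (228,257), paperweight tray (225,348), card tray (430,350), pen tray (512,255); paperweight (328,257), card holder (421,250), pen rest (535,342), candle holder (320,355), tin (373,300), bottle (475,302). The side view agrees. Next I'll enlarge crops.

```bash
cat > h.py <<'E'
import numpy as np, cv2
from workcell import bot
def ray(n,uv):
    c=bot.calibration(n); f=210/np.tan(np.radians(c["vfov"]/2)); T=np.array(c["camera_from_world"])
    d=T[:3,:3].T@np.array([(uv[0]-c["cx"])/f,(uv[1]-c["cy"])/f,1.]); return -T[:3,:3].T@T[:3,3],d
def xy(n,uv,z):
    o,d=ray(n,uv); return (o+d*(z-o[2])/d[2])[:2]
def px(n,p):
    c=bot.calibration(n); f=210/np.tan(np.radians(c["vfov"]/2)); T=np.array(c["camera_from_world"])
    q=T[:3,:3]@np.array(p)+T[:3,3]; return np.array([c["cx"]+f*q[0]/q[2],c["cy"]+f*q[1]/q[2]])
def crop(n,x0,y0,x1,y1,k,name):
    im=bot.camera(n)[y0:y1,x0:x1,::-1]; cv2.imwrite("pics/"+name,cv2.resize(im,None,fx=k,fy=k,interpolation=cv2.INTER_CUBIC))
E
python3 - <<'E'
from h import *
crop("top",140,145,400,270,3,"topc.png")
im=bot.camera("top").astype(int)
g=im.max(2)
def blobs(m,z,tag):
    cs,_=cv2.findContours(m.astype(np.uint8),cv2.RETR_EXTERNAL,cv2.CHAIN_APPROX_NONE)
    for c in cs:
        A=cv2.contourArea(c)
        if A<80: continue
        (x,y),s,a=cv2.minAreaRect(c)
        if not(140<x<400 and 145<y<270): continue
        b=cv2.boxPoints(((x,y),s,a)); w=np.array([xy("top",p,z) for p in b])
        e=w[1]-w[0]; f=w[2]-w[1]; L=e if np.hypot(*e)>np.hypot(*f) else f
        print(tag,"px",round(x,1),round(y,1),"xy",xy("top",(x,y),z).round(4),"size",np.hypot(*e).round(4),np.hypot(*f).round(4),"ang",np.degrees(np.arctan2(L[1],L[0])).round(1)%180)
blobs(g<45,.004,"dark")
blobs((im.min(2)>150),.043,"white")
print(px("top",bot.get_obs()["ee_pos"])*800/560, px("side",bot.get_obs()["ee_pos"])*800/560)
E
```

```text
white px 224.0 248.0 xy [0.4426 0.1032] size 0.0607 0.0604 ang 88.3
white px 374.0 239.0 xy [ 0.4553 -0.31  ] size 0.1092 0.0379 ang 171.9
white px 190.4 212.2 xy [0.5445 0.1947] size 0.0245 0.0373 ang 17.599999999999994
white px 398.8 204.0 xy [ 0.5503 -0.3837] size 0.0861 0.0252 ang 164.4
white px 228.0 178.5 xy [0.6362 0.0888] size 0.0336 0.0369 ang 178.9
white px 289.6 173.5 xy [ 0.6452 -0.0837] size 0.023 0.0727 ang 2.0999999999999943
white px 299.7 172.8 xy [ 0.6462 -0.112 ] size 0.0226 0.0743 ang 2.0
[678.8595404  482.09792936] [178.06759535 534.42655924]
```

View pics/topc.png

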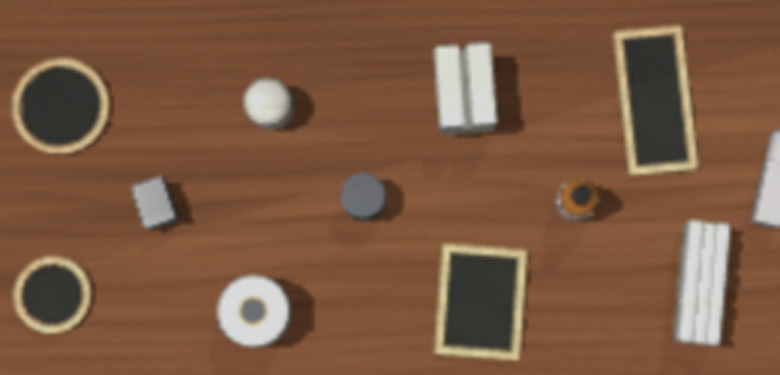

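The crop shows four pieces and four trays with clear edges (tray centres at crop (61,106), (53,295), (480,302), (655,100)). The projected TCP is off from the gripper I see, so I'll cross-check the two cameras.

```bash
python3 - <<'E'
from h import *
t=lambda u,v:(140+(u-1)/3,145+(v-1)/3)
s=lambda u,v:(u*.7,v*.7)
def tri(a,b):
    (o1,d1),(o2,d2)=ray("top",a),ray("side",b)
    k=np.linalg.lstsq(np.c_[d1,-d2],o2-o1,rcond=None)[0]
    p,q=o1+k[0]*d1,o2+k[1]*d2; return ((p+q)/2).round(4),np.linalg.norm(p-q).round(4)
print("candle",xy("top",t(253,311),.042),xy("side",s(340,258),.042),tri(t(253,311),s(340,258)))
for n,a,b in[("candle_tray",(61,106),(417.5,206)),("pw_tray",(53,295),(339,213)),("card_tray",(480,302),(357,346)),("pen_tray",(655,100),(485,406))]:
    print(n,xy("top",t(*a),.007).round(4),xy("side",s(*b),.007).round(4))
for n,ps,z in[("cardtray",[(443,246),(526,250),(519,360),(435,354)],.008),("pentray",[(614,32),(682,26),(697,169),(629,175)],.008),
  ("penrest",[(688,220),(731,224),(718,346),(676,342)],.036),("card",[(434,46),(491,43),(496,124),(440,128)],.05)]:
    w=np.array([xy("top",t(*p),z) for p in ps]); e=(w[3]-w[0]+w[2]-w[1])/2
    print(n,w.mean(0).round(4),"len",np.hypot(*e).round(4),np.hypot(*(w[1]-w[0])).round(4),"ang",np.degrees(np.arctan2(e[1],e[0]))%180)
print("pw",xy("top",t(267,103),.035), "tin",xy("top",t(363,196),.032),"bottle",xy("top",t(581,195),.066))
im=bot.camera("top")[300:420,420:560,::-1]; cv2.imwrite("pics/grip.png",cv2.resize(im,None,fx=5,fy=5,interpolation=2))
p=px("top",bot.get_obs()["ee_pos"]); print((p-[420,300])*5, px("top",[0,0,0]))
E
```

```text
candle [0.44171004 0.10329379] [0.45076064 0.09628608] (array([0.4467, 0.1039, 0.0354]), np.float64(0.0093))
candle_tray [0.6445 0.2873] [0.6512 0.2823]
pw_tray [0.4641 0.2952] [0.4718 0.2924]
card_tray [ 0.4456 -0.1064] [ 0.452  -0.1107]
pen_tray [ 0.6332 -0.28  ] [ 0.6398 -0.2832]
cardtray [ 0.4453 -0.1071] len 0.1025 0.0783 ang 174.08377863547676
pentray [ 0.6329 -0.2802] len 0.1389 0.0655 ang 3.1441514187616235
penrest [ 0.4558 -0.3115] len 0.1134 0.0399 ang 171.2019074705981
card [ 0.6447 -0.098 ] len 0.077 0.0531 ang 1.8924772619153316
pw [0.63621937 0.08768479] tin [5.46154781e-01 8.86110331e-05] bottle [ 0.53697109 -0.1991694 ]
[276.12791856 187.35094344] [266.1980193  410.02841332]
```

View pics/grip.png

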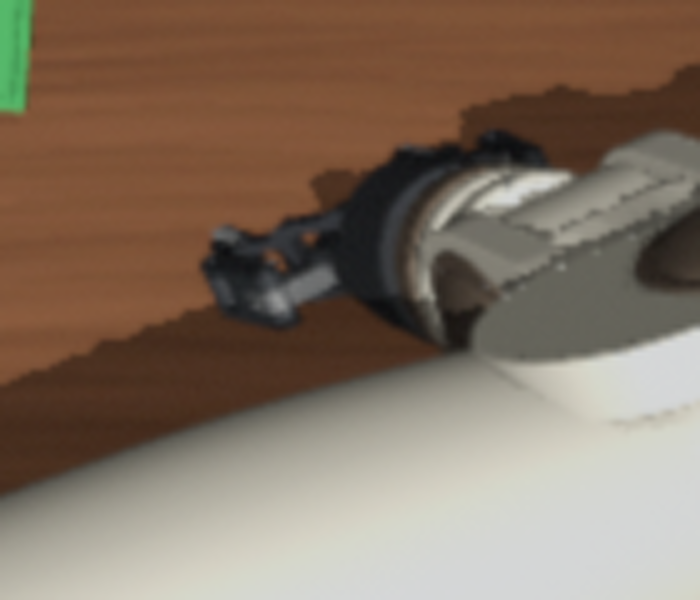

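Pieces and trays are located to about 5 mm. The two cameras show a common offset, which cancels between pick and place. I'll start with the pen rest: hover, then look.

```bash
cat >> h.py <<'E'
def go(x,y,z,yaw):
    "print tool-axis shift (mm) and turn (rad) to a pose, shift expressed at the target yaw"
    o=bot.get_obs(); p=o["ee_pos"]; yw=o["tcp_rot"][2]; a=np.radians(yaw); d=(np.array([x,y,z])-p)*1000
    print("travel",np.round([d[0]*np.cos(a)+d[1]*np.sin(a),d[0]*np.sin(a)-d[1]*np.cos(a),-d[2]],1),"twist z",-np.radians((yaw-yw+180)%360-180).round(3),"pos",p.round(4),"rot",o["tcp_rot"].round(1),"q",o["q"].round(0))
E
python3 -m crank '[{"gripper":85,"travel":[0,0,0],"twist":[0,0,0.176]},{"gripper":85,"travel":[0,0,0],"twist":[0,0,0.176]},{"gripper":85,"travel":[0,0,0],"twist":[0,0,0.176]},{"gripper":85,"travel":[28,-29.2,5],"twist":[0,0,0]},{"gripper":85,"travel":[28,-29.2,5],"twist":[0,0,0]},{"gripper":85,"travel":[28,-29.2,5],"twist":[0,0,0]},{"gripper":85,"travel":[28,-29.2,5],"twist":[0,0,0]},{"gripper":85,"travel":[28,-29.2,5],"twist":[0,0,0]},{"gripper":85,"travel":[28,-29.2,5],"twist":[0,0,0]},{"gripper":85,"travel":[28,-29.2,5],"twist":[0,0,0]},{"gripper":85,"travel":[28,-29.2,5],"twist":[0,0,0]}]' 40
python3 - <<'E'
from h import *
go(.459,-.313,.07,-8.5)
a=cv2.resize(bot.camera("top")[180:280,320:420,::-1],(400,400),interpolation=2)
b=cv2.resize(bot.camera("side")[240:380,200:340,::-1],(400,400),interpolation=2)
cv2.imwrite("pics/h1.png",np.hstack([a,b]))
E
```

```text
time: 1.62
ee_pos: [0.4606, -0.3123, 0.1582]
tcp_rot: [180.0, 0.0, -8.6]
wrist_force: [0.1, 0.2, 0.1]
opening: 0.0851
grasp_force: 0.0
travel [-1.4  0.9 88.2] twist z -0.001 pos [ 0.4606 -0.3123  0.1582] rot [180.    0.   -8.6] q [-34.   5.   6.  91.  -0. 154.]
```

View pics/h1.png

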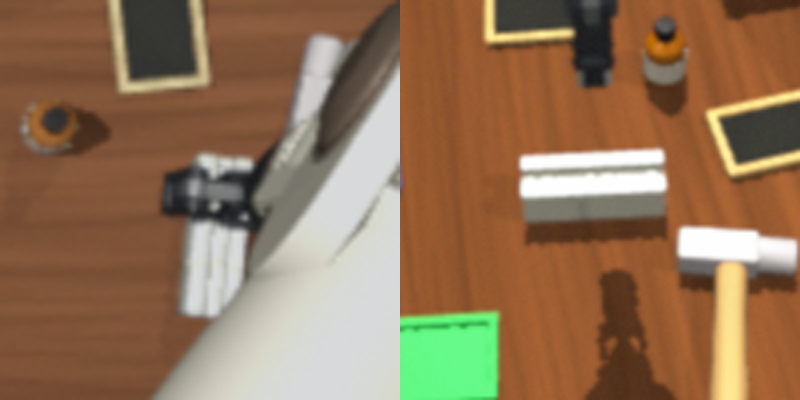

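Top view: the left finger is at crop (185,192) above the bar. Side view: the left fingertip is at (593,78). I'll use these to check the cameras against the arm.

```bash
python3 - <<'E'
from h import *
e=bot.get_obs()["ee_pos"]
for z in(.008,.013):
  for d in(.043,.057):
    p=e+[.148*d,.989*d,z]
    print(z,d,((px("top",p)-[320,180])*4).round(), ((px("side",p)-[200,240])/.35+[400,0]).round())
E
```

```text
0.008 0.043 [184. 205.] [586.  19.]
0.008 0.057 [162. 202.] [585.   5.]
0.013 0.043 [186. 204.] [585.  14.]
0.013 0.057 [163. 202.] [585.   0.]
```

```bash
python3 - <<'E'
from h import *
e=bot.get_obs()["ee_pos"]
for z in(0,.013,.025):
  for d in(-.043,-.057):
    p=e+[.148*d,.989*d,z]
    print(z,d, ((px("side",p)-[200,240])/.35+[400,0]).round())
print(((px("side",e)-[200,240])/.35+[400,0]).round())
w=[px("side",(x,y,.036)) for x,y in[(.4558,-.3115)]]; print((np.array(w)-[200,240])/.35+[400,0])
E
```

```text
0 -0.043 [589. 122.]
0 -0.057 [590. 139.]
0.013 -0.043 [589. 111.]
0.013 -0.057 [589. 128.]
0.025 -0.043 [588. 100.]
0.025 -0.057 [589. 117.]
[587.  72.]
[[584.1794523  172.03857995]]
```

```bash
python3 - <<'E'
from h import *
crop("side",170,100,370,300,3,"s2.png")
E
```

```text
(no output)
```

View pics/s2.png

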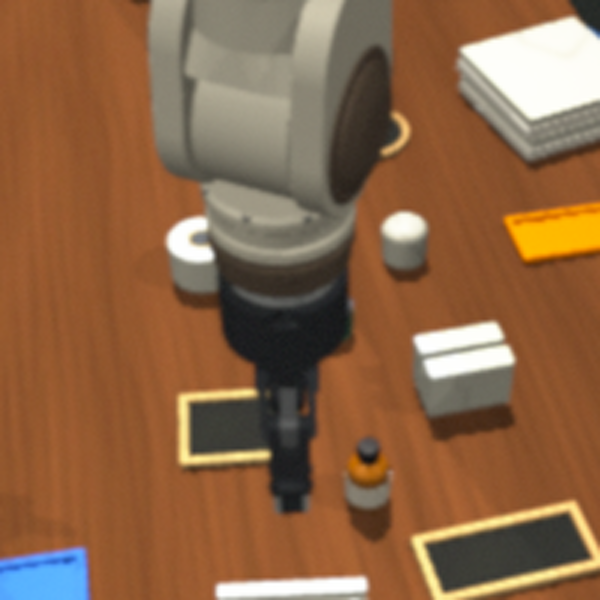

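The right fingertip is at (292,508), a little higher in the picture than predicted. I'll go lower, where parallax is small, and recheck.

```bash
python3 -m crank '[{"gripper":85,"travel":[-1,0,25],"twist":[0,0,0]},{"gripper":85,"travel":[-1,0,25],"twist":[0,0,0]},{"gripper":85,"travel":[0,0,25],"twist":[0,0,0]},{"gripper":85,"travel":[0,0,23],"twist":[0,0,0]},{"gripper":85,"travel":[0,0,0],"twist":[0,0,0]}]'
python3 - <<'E'
from h import *
a=cv2.resize(bot.camera("top")[190:290,320:420,::-1],(400,400),interpolation=2)
b=cv2.resize(bot.camera("side")[230:370,200:340,::-1],(400,400),interpolation=2)
cv2.imwrite("pics/h2.png",np.hstack([a,b]))
e=bot.get_obs()["ee_pos"]
for z in(0,.013):
  for d in(-.057,-.043,0,.043,.057):
    p=e+[.148*d,.989*d,z]
    print(z,d, ((px("top",p)-[320,190])*4).round(),((px("side",p)-[200,230])/.35+[400,0]).round())
E
```

```text
time: 2.4
ee_pos: [0.4561, -0.313, 0.059]
tcp_rot: [-179.9, 0.2, -8.6]
wrist_force: [-0.0, 0.3, 0.4]
opening: 0.0851
grasp_force: 0.0
0 -0.057 [310. 201.] [588. 249.]
0 -0.043 [289. 198.] [587. 232.]
0 0 [226. 191.] [586. 184.]
0 0.043 [163. 183.] [584. 138.]
0 0.057 [142. 181.] [584. 123.]
0.013 -0.057 [314. 199.] [587. 239.]
0.013 -0.043 [293. 197.] [587. 223.]
0.013 0 [230. 189.] [585. 174.]
0.013 0.043 [166. 182.] [584. 128.]
0.013 0.057 [145. 179.] [583. 113.]
```

View pics/h2.png

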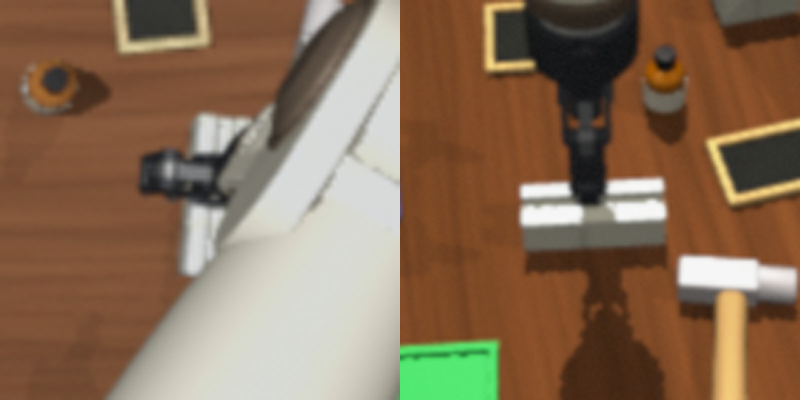

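At low height everything is consistent: the fingers straddle the bar (tip (590,205) in the side view, bar centre (593,200)). Now I'll descend and grip.

```bash
python3 -m crank '[{"gripper":85,"travel":[0,0,15],"twist":[0,0,0]},{"gripper":85,"travel":[0,0,15],"twist":[0,0,0]},{"gripper":85,"travel":[0,0,15],"twist":[0,0,0]},{"gripper":50,"travel":[0,0,7],"twist":[0,0,0]},{"gripper":50,"travel":[0,0,0],"twist":[0,0,0]},{"gripper":30,"travel":[0,0,0],"twist":[0,0,0]},{"gripper":30,"travel":[0,0,0],"twist":[0,0,0]},{"gripper":30,"travel":[0,0,0],"twist":[0,0,0]},{"gripper":30,"travel":[0,0,0],"twist":[0,0,0]}]' 45
python3 - <<'E'
from h import *
print(xy("side",(267.6,300),.036)); go(.459,-.313,.006,-8.5)
E
```

```text
time: 3.62
ee_pos: [0.4577, -0.3131, 0.0086]
tcp_rot: [180.0, -0.0, -8.5]
wrist_force: [1.4, 0.1, -0.5]
opening: 0.0299
grasp_force: 0.0
[ 0.4627104  -0.31232657]
travel [ 1.2 -0.3  2.6] twist z -0.001 pos [ 0.4577 -0.3131  0.0086] rot [180.   -0.   -8.5] q [-34.   6. -10.  74.  -0. 154.]
```

The fingers closed to 30 mm without touching anything, so I missed. I'll look before moving.

```bash
python3 - <<'E'
from h import *
print(bot.get_obs()["opening"],bot.get_obs()["grasp_force"])
a=cv2.resize(bot.camera("top")[190:290,320:420,::-1],(400,400),interpolation=2)
b=cv2.resize(bot.camera("side")[250:350,220:320,::-1],(400,400),interpolation=2)
cv2.imwrite("pics/h3.png",np.hstack([a,b]))
E
```

```text
0.029948632833159974 0.0
```

View pics/h3.png

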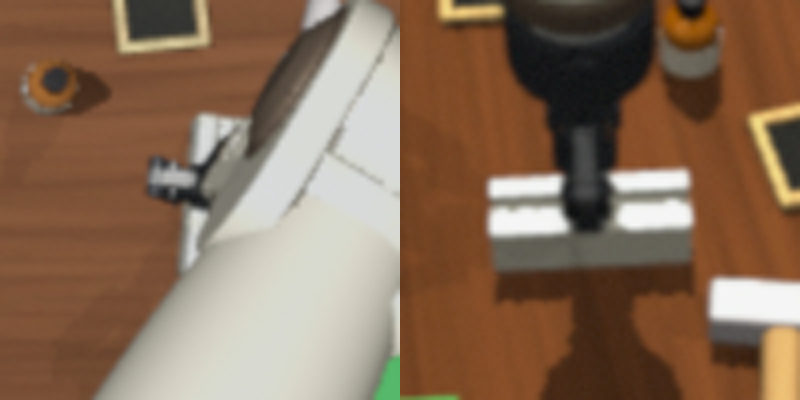

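```bash
python3 - <<'E'
from h import *
o,d=ray("side",(266.8,306.3))
for y in(-.345,-.335,-.328):
    k=(y-o[1])/d[1]; print((o+k*d).round(4))
import numpy as np
ob=bot.get_obs(); print(ob)
E
```

```text
[ 0.4557 -0.345   0.0622]
[ 0.4571 -0.335   0.0468]
[ 0.4581 -0.328   0.036 ]
{'time': 3.725, 'q': array([-3.43701860e+01,  6.21879748e+00, -9.63233036e+00,  7.41417270e+01,
       -6.36887921e-04,  1.54179231e+02]), 'qd': array([ 0.06508394,  0.01823244, -0.05051914, -0.12221297,  0.00623712,
        0.02816982]), 'joint_efforts': array([-4.21540631e-05, -5.30018055e+01,  4.61067760e+01,  1.05164551e-05,
        1.63857899e-04, -2.91203060e-05]), 'ee_pos': array([ 0.45768469, -0.31303784,  0.00845081]), 'tcp_rot': array([ 1.79996315e+02, -6.15440686e-03, -8.54941652e+00]), 'wrist_force': array([ 0.11874054,  0.37166144, -0.33343396]), 'torque': array([-0.00215321, -0.02150231, -0.0506934 ]), 'grasp_force': 0.0, 'opening': 0.029914066895311786}
```

The camera puts the fingertips at z ≈ 0.04–0.05, just above the bar, while the reported z is 0.0085. So the real tips stand about 35 mm higher than reported. I'll open and go down in small steps, watching the force.

```bash
python3 -m crank '[{"gripper":85,"travel":[0,0,0],"twist":[0,0,0]},{"gripper":85,"travel":[0,0,0],"twist":[0,0,0]},{"gripper":85,"travel":[0,0,0],"twist":[0,0,0]},{"gripper":85,"travel":[0,0,0],"twist":[0,0,0]},{"gripper":85,"travel":[0,0,5],"twist":[0,0,0]},{"gripper":85,"travel":[0,0,5],"twist":[0,0,0]},{"gripper":85,"travel":[0,0,0],"twist":[0,0,0]}]'
python3 - <<'E'
from h import *
a=cv2.resize(bot.camera("top")[190:290,320:420,::-1],(400,400),interpolation=2)
b=cv2.resize(bot.camera("side")[250:350,220:320,::-1],(400,400),interpolation=2)
cv2.imwrite("pics/h4.png",np.hstack([a,b]))
E
```

```text
time: 4.6
ee_pos: [0.4573, -0.3128, -0.0024]
tcp_rot: [-180.0, 0.1, -8.5]
wrist_force: [-0.4, 0.3, -0.3]
opening: 0.085
grasp_force: 0.0
```

View pics/h4.png

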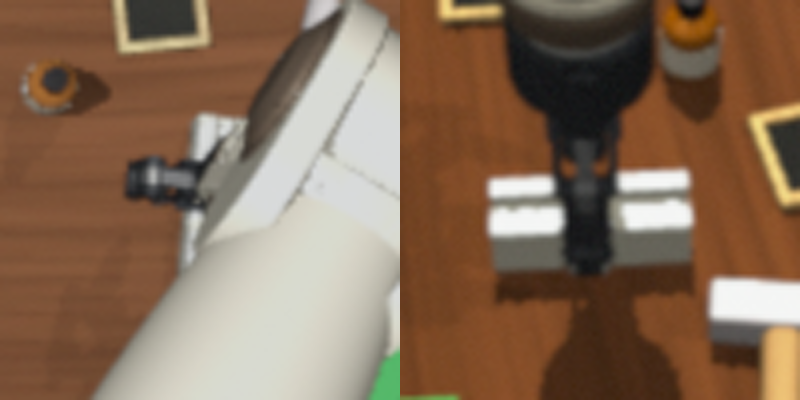

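```bash
python3 -m crank '[{"gripper":85,"travel":[0,0,5],"twist":[0,0,0]},{"gripper":85,"travel":[0,0,5],"twist":[0,0,0]},{"gripper":85,"travel":[0,0,5],"twist":[0,0,0]},{"gripper":85,"travel":[0,0,0],"twist":[0,0,0]}]'
python3 -m crank '[{"gripper":50,"travel":[0,0,0],"twist":[0,0,0]},{"gripper":50,"travel":[0,0,0],"twist":[0,0,0]},{"gripper":30,"travel":[0,0,0],"twist":[0,0,0]},{"gripper":30,"travel":[0,0,0],"twist":[0,0,0]},{"gripper":30,"travel":[0,0,0],"twist":[0,0,0]}]' 45
```

```text
time: 5.2
ee_pos: [0.4573, -0.3128, -0.0173]
tcp_rot: [-180.0, 0.1, -8.5]
wrist_force: [0.4, -1.2, 0.1]
opening: 0.0849
grasp_force: 0.0
time: 5.82
ee_pos: [0.4579, -0.313, -0.0162]
tcp_rot: [180.0, -0.0, -8.5]
wrist_force: [-1.2, 1.7, 3.6]
opening: 0.035
grasp_force: 47.6
```

Gripped: 35 mm opening, 47 N. The tray height is simply 4 mm above the grasp height, so the z bias doesn't matter. Lift, turn to the tray's yaw and carry.

```bash
python3 -m crank '[{"gripper":30,"travel":[0,0,-10],"twist":[0,0,0]},{"gripper":30,"travel":[0,0,-20],"twist":[0,0,0]},{"gripper":30,"travel":[0,0,-25],"twist":[0,0,0]},{"gripper":30,"travel":[0,0,-25],"twist":[0,0,-0.1015]},{"gripper":30,"travel":[0,0,0],"twist":[0,0,-0.1015]},{"gripper":30,"travel":[29.8,-3.5,0],"twist":[0,0,0]},{"gripper":30,"travel":[29.8,-3.5,0],"twist":[0,0,0]},{"gripper":30,"travel":[29.8,-3.5,0],"twist":[0,0,0]},{"gripper":30,"travel":[29.8,-3.5,0],"twist":[0,0,0]},{"gripper":30,"travel":[29.8,-3.5,0],"twist":[0,0,0]},{"gripper":30,"travel":[29.8,-3.5,0],"twist":[0,0,0]},{"gripper":30,"travel":[0,0,0],"twist":[0,0,0]}]'
python3 - <<'E'
from h import *
go(.6354,-.282,-.0122,3.1)
E
```

```text
time: 7.32
ee_pos: [0.636, -0.2816, 0.062]
tcp_rot: [-180.0, 0.1, 3.2]
wrist_force: [-1.1, -0.5, -4.7]
opening: 0.0351
grasp_force: 46.7
travel [-0.7  0.4 74.2] twist z 0.001 pos [ 0.636  -0.2816  0.062 ] rot [-1.8e+02  1.0e-01  3.2e+00] q [-24.  25.  19.  84.  -0. 153.]
```

```bash
python3 -m crank '[{"gripper":30,"travel":[-0.7,0.4,20],"twist":[0,0,0]},{"gripper":30,"travel":[0,0,20],"twist":[0,0,0]},{"gripper":30,"travel":[0,0,18],"twist":[0,0,0]},{"gripper":30,"travel":[0,0,8],"twist":[0,0,0]},{"gripper":30,"travel":[0,0,3],"twist":[0,0,0]},{"gripper":30,"travel":[0,0,1.5],"twist":[0,0,0]},{"gripper":30,"travel":[0,0,1.5],"twist":[0,0,0]},{"gripper":30,"travel":[0,0,0],"twist":[0,0,0]}]'
python3 -m crank '[{"gripper":30,"travel":[0,0,1],"twist":[0,0,0]},{"gripper":30,"travel":[0,0,1],"twist":[0,0,0]},{"gripper":30,"travel":[0,0,0],"twist":[0,0,0]}]'
```

```text
time: 8.32
ee_pos: [0.6345, -0.2829, -0.0083]
tcp_rot: [180.0, -0.0, 3.1]
wrist_force: [0.4, -0.0, -4.9]
opening: 0.0352
grasp_force: 46.6
time: 8.7
ee_pos: [0.6343, -0.2828, -0.0107]
tcp_rot: [-180.0, 0.0, 3.1]
wrist_force: [-0.1, -0.6, -3.7]
opening: 0.0352
grasp_force: 46.6
```

```bash
python3 -m crank '[{"gripper":30,"travel":[0,0,1],"twist":[0,0,0]},{"gripper":30,"travel":[0,0,1],"twist":[0,0,0]},{"gripper":30,"travel":[0,0,0],"twist":[0,0,0]}]'
```

```text
time: 9.07
ee_pos: [0.6344, -0.2829, -0.0121]
tcp_rot: [180.0, -0.0, 3.1]
wrist_force: [-2.2, 1.2, 1.2]
opening: 0.0349
grasp_force: 47.1
```

Contact is felt (the load has gone off the wrist). Release, lift and go over the card holder.

```bash
python3 -m crank '[{"gripper":50,"travel":[0,0,0],"twist":[0,0,0]},{"gripper":70,"travel":[0,0,0],"twist":[0,0,0]},{"gripper":85,"travel":[0,0,0],"twist":[0,0,0]},{"gripper":85,"travel":[0,0,-20],"twist":[0,0,0]},{"gripper":85,"travel":[0,0,-35],"twist":[0,0,0]},{"gripper":85,"travel":[0,0,-35],"twist":[0,0,0.019]},{"gripper":85,"travel":[3.2,-30.6,0],"twist":[0,0,0]},{"gripper":85,"travel":[3.2,-30.6,0],"twist":[0,0,0]},{"gripper":85,"travel":[3.2,-30.6,0],"twist":[0,0,0]},{"gripper":85,"travel":[3.2,-30.6,0],"twist":[0,0,0]},{"gripper":85,"travel":[3.2,-30.6,0],"twist":[0,0,0]},{"gripper":85,"travel":[3.2,-30.6,0],"twist":[0,0,0]}]'
python3 - <<'E'
from h import *
a=cv2.resize(bot.camera("top")[140:240,280:400,::-1],(400,333),interpolation=2)
b=cv2.resize(bot.camera("side")[190:310,220:380,::-1],(400,300),interpolation=2)
cv2.imwrite("pics/h5.png",np.hstack([a[:300],b]))
go(.647,-.099,-.016,2)
E
```

```text
time: 10.58
ee_pos: [0.6476, -0.0978, 0.0793]
tcp_rot: [180.0, -0.1, 2.0]
wrist_force: [0.2, -0.0, -0.5]
opening: 0.0847
grasp_force: 0.0
travel [-0.9  2.9 95.2] twist z 0.003 pos [ 0.6478 -0.0961  0.0792] rot [-1.8e+02 -1.0e-01  2.2e+00] q [ -8.  19.  13.  84.   0. 169.]
```

View pics/h5.png

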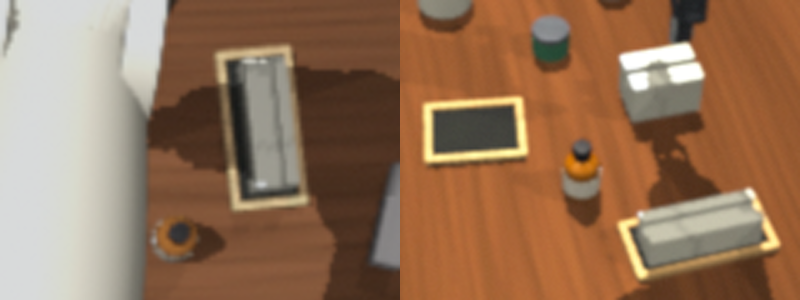

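Side view: the pen rest lies inside its tray rim at (700,230), flat and about centred allowing for parallax. Now the card holder.

```bash
python3 -m crank '[{"gripper":85,"travel":[-0.9,2,30],"twist":[0,0,0]},{"gripper":85,"travel":[0,0,30],"twist":[0,0,0]},{"gripper":85,"travel":[0,0,20],"twist":[0,0,0]},{"gripper":85,"travel":[0,0,8],"twist":[0,0,0]},{"gripper":85,"travel":[0,0,6],"twist":[0,0,0]},{"gripper":85,"travel":[0,0,0],"twist":[0,0,0]}]'
python3 -m crank '[{"gripper":65,"travel":[0,0,0],"twist":[0,0,0]},{"gripper":65,"travel":[0,0,0],"twist":[0,0,0]},{"gripper":44,"travel":[0,0,0],"twist":[0,0,0]},{"gripper":44,"travel":[0,0,0],"twist":[0,0,0]},{"gripper":44,"travel":[0,0,0],"twist":[0,0,0]}]' 50
```

```text
time: 11.42
ee_pos: [0.6466, -0.1008, -0.0162]
tcp_rot: [180.0, -0.0, 2.0]
wrist_force: [0.4, -0.0, -0.3]
opening: 0.0852
grasp_force: 0.0
time: 12.05
ee_pos: [0.6468, -0.1003, -0.0158]
tcp_rot: [-180.0, -0.1, 2.0]
wrist_force: [-0.3, 2.7, 5.2]
opening: 0.0493
grasp_force: 54.0
```

```bash
python3 -m crank '[{"gripper":44,"travel":[0,0,-10],"twist":[0,0,0]},{"gripper":44,"travel":[0,0,-20],"twist":[0,0,0]},{"gripper":44,"travel":[0,0,-28],"twist":[0,0,0]},{"gripper":44,"travel":[0,0,-27],"twist":[0,0,0.138]},{"gripper":44,"travel":[-28.3,4.2,0],"twist":[0,0,0]},{"gripper":44,"travel":[-28.3,4.2,0],"twist":[0,0,0]},{"gripper":44,"travel":[-28.3,4.2,0],"twist":[0,0,0]},{"gripper":44,"travel":[-28.3,4.2,0],"twist":[0,0,0]},{"gripper":44,"travel":[-28.3,4.2,0],"twist":[0,0,0]},{"gripper":44,"travel":[-28.3,4.2,0],"twist":[0,0,0]},{"gripper":44,"travel":[-28.3,4.2,0],"twist":[0,0,0]},{"gripper":44,"travel":[0,0,0],"twist":[0,0,0]}]'
python3 - <<'E'
from h import *
go(.4468,-.109,-.0118,-5.9)
E
```

```text
time: 13.55
ee_pos: [0.4452, -0.1098, 0.0698]
tcp_rot: [180.0, -0.1, -6.0]
wrist_force: [-0.2, -1.3, -4.4]
opening: 0.0493
grasp_force: 52.9
travel [ 1.5 -1.  81.6] twist z -0.001 pos [ 0.4452 -0.1098  0.0698] rot [ 1.8e+02 -1.0e-01 -6.0e+00] q [-14.  -8. -17.  81.  -0. 172.]
```

```bash
python3 -m crank '[{"gripper":44,"travel":[1,-0.5,20],"twist":[0,0,0]},{"gripper":44,"travel":[0,0,25],"twist":[0,0,0]},{"gripper":44,"travel":[0,0,20],"twist":[0,0,0]},{"gripper":44,"travel":[0,0,8],"twist":[0,0,0]},{"gripper":44,"travel":[0,0,3],"twist":[0,0,0]},{"gripper":44,"travel":[0,0,1.5],"twist":[0,0,0]},{"gripper":44,"travel":[0,0,1],"twist":[0,0,0]},{"gripper":44,"travel":[0,0,1],"twist":[0,0,0]},{"gripper":44,"travel":[0,0,0],"twist":[0,0,0]}]'
python3 -m crank '[{"gripper":44,"travel":[0,0,1],"twist":[0,0,0]},{"gripper":44,"travel":[0,0,1],"twist":[0,0,0]},{"gripper":44,"travel":[0,0,0],"twist":[0,0,0]}]'
```

```text
time: 14.68
ee_pos: [0.4474, -0.1092, -0.011]
tcp_rot: [180.0, -0.0, -5.9]
wrist_force: [-0.8, 0.7, -4.4]
opening: 0.0494
grasp_force: 52.9
time: 15.05
ee_pos: [0.4475, -0.1092, -0.0119]
tcp_rot: [180.0, -0.0, -5.9]
wrist_force: [-5.1, 2.0, 7.9]
opening: 0.049
grasp_force: 54.4
```

Contact is felt. Release, lift, turn to yaw 40 (for the wrist's range on the left side), and go over the candle holder.

```bash
python3 -m crank '[{"gripper":60,"travel":[0,0,0],"twist":[0,0,0]},{"gripper":75,"travel":[0,0,0],"twist":[0,0,0]},{"gripper":85,"travel":[0,0,0],"twist":[0,0,0]},{"gripper":85,"travel":[0,0,-25],"twist":[0,0,0]},{"gripper":85,"travel":[0,0,-35],"twist":[0,0,0]},{"gripper":85,"travel":[0,0,-30],"twist":[0,0,0]},{"gripper":85,"travel":[0,0,0],"twist":[0,0,-0.1606]},{"gripper":85,"travel":[0,0,0],"twist":[0,0,-0.1606]},{"gripper":85,"travel":[0,0,0],"twist":[0,0,-0.1606]},{"gripper":85,"travel":[0,0,0],"twist":[0,0,-0.1606]},{"gripper":85,"travel":[0,0,0],"twist":[0,0,-0.1606]}]'
python3 -m crank '[{"gripper":85,"travel":[19,-23,0],"twist":[0,0,0]},{"gripper":85,"travel":[19,-23,0],"twist":[0,0,0]},{"gripper":85,"travel":[19,-23,0],"twist":[0,0,0]},{"gripper":85,"travel":[19,-23,0],"twist":[0,0,0]},{"gripper":85,"travel":[19,-23,0],"twist":[0,0,0]},{"gripper":85,"travel":[19,-23,0],"twist":[0,0,0]},{"gripper":85,"travel":[19,-23,0],"twist":[0,0,0]},{"gripper":85,"travel":[0,0,40],"twist":[0,0,0]},{"gripper":85,"travel":[0,0,0],"twist":[0,0,0]}]'
python3 - <<'E'
from h import *
a=cv2.resize(bot.camera("top")[180:280,180:310,::-1],(520,400),interpolation=2)
b=cv2.resize(bot.camera("side")[140:280,200:300,::-1],(280,400),interpolation=2)
cv2.imwrite("pics/h6.png",np.hstack([a,b]))
go(.446,.100,-.016,40)
E
```

```text
time: 16.42
ee_pos: [0.4474, -0.1092, 0.0768]
tcp_rot: [-180.0, 0.0, 40.4]
wrist_force: [-0.3, -0.2, 0.1]
opening: 0.0849
grasp_force: 0.0
time: 17.55
ee_pos: [0.4435, 0.0995, 0.0346]
tcp_rot: [-179.9, 0.2, 40.1]
wrist_force: [0.2, 0.1, -0.0]
opening: 0.0852
grasp_force: 0.0
travel [ 0.8  0.  53.5] twist z 0.001 pos [0.4453 0.0995 0.0375] rot [-180.     0.    40.1] q [ 13.  -8. -20.  78.  -0. 153.]
```

View pics/h6.png

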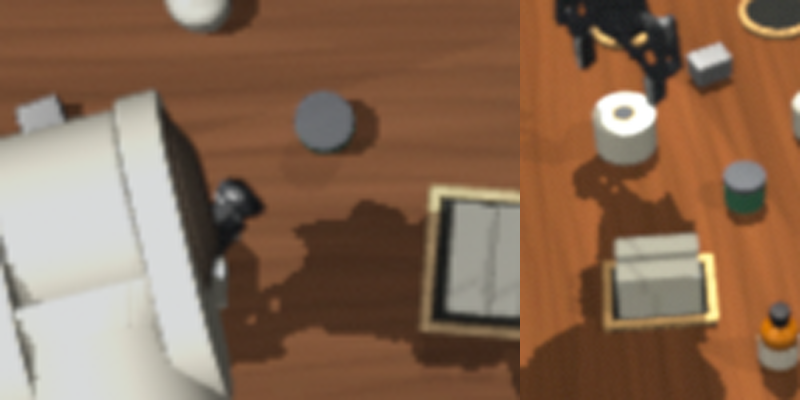

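The card holder is in its tray, upright. Fingertips in the side view are at (583,60) and (655,95), candle spot at (626,112). I'll compute the offset.

```bash
python3 - <<'E'
from h import *
m=np.array([200+(619-520)/2.8,140+77/2.857]); s=np.array([200+(626-520)/2.8,140+112/2.857])
for z in(.07,.08,.09): print(z,xy("side",m,z))
print("candle",xy("side",s,.042))
w=[cv2.boundingRect]
E
```

```text
0.07 [0.44880986 0.12432225]
0.08 [0.44797014 0.11186255]
0.09 [0.44713043 0.09940284]
candle [0.45115944 0.10245993]
```

```bash
python3 -m crank '[{"gripper":85,"travel":[2.5,-0.5,15],"twist":[0,0,0]},{"gripper":85,"travel":[0,0,10],"twist":[0,0,0]},{"gripper":85,"travel":[0,0,5],"twist":[0,0,0]},{"gripper":85,"travel":[0,0,4],"twist":[0,0,0]},{"gripper":85,"travel":[0,0,4],"twist":[0,0,0]},{"gripper":85,"travel":[0,0,0],"twist":[0,0,0]}]'
python3 -m crank '[{"gripper":85,"travel":[0,0,5],"twist":[0,0,0]},{"gripper":85,"travel":[0,0,5],"twist":[0,0,0]},{"gripper":85,"travel":[0,0,5],"twist":[0,0,0]},{"gripper":85,"travel":[0,0,0],"twist":[0,0,0]}]'
```

```text
time: 18.4
ee_pos: [0.4469, 0.1016, -0.0013]
tcp_rot: [-180.0, 0.0, 40.1]
wrist_force: [0.2, -0.1, 0.5]
opening: 0.0847
grasp_force: 0.0
time: 18.9
ee_pos: [0.4466, 0.1016, -0.0167]
tcp_rot: [-180.0, 0.0, 40.1]
wrist_force: [-0.7, -0.5, 0.6]
opening: 0.0854
grasp_force: 0.0
```

```bash
python3 -m crank '[{"gripper":85,"travel":[0,0,4],"twist":[0,0,0]},{"gripper":85,"travel":[0,0,3],"twist":[0,0,0]},{"gripper":75,"travel":[0,0,0],"twist":[0,0,0]},{"gripper":70,"travel":[0,0,0],"twist":[0,0,0]},{"gripper":66,"travel":[0,0,0],"twist":[0,0,0]},{"gripper":58,"travel":[0,0,0],"twist":[0,0,0]},{"gripper":58,"travel":[0,0,0],"twist":[0,0,0]},{"gripper":58,"travel":[0,0,0],"twist":[0,0,0]}]' 45
python3 - <<'E'
from h import *
go(.6468,.284,.06,40)
E
```

```text
time: 19.9
ee_pos: [0.4469, 0.1022, -0.0224]
tcp_rot: [-180.0, -0.0, 40.1]
wrist_force: [-4.4, 2.7, 6.4]
opening: 0.0627
grasp_force: 49.2
travel [270.  -10.8 -82.4] twist z 0.002 pos [ 0.4469  0.1022 -0.0224] rot [-180.    -0.    40.1] q [ 13.  -6. -25.  71.   0. 153.]
```

```bash
python3 -m crank '[{"gripper":58,"travel":[0,0,-10],"twist":[0,0,0]},{"gripper":58,"travel":[0,0,-25],"twist":[0,0,0]},{"gripper":58,"travel":[0,0,-30],"twist":[0,0,0]},{"gripper":58,"travel":[0,0,-20],"twist":[0,0,0]},{"gripper":58,"travel":[34,-1.3,0],"twist":[0,0,0]},{"gripper":58,"travel":[34,-1.3,0],"twist":[0,0,0]},{"gripper":58,"travel":[34,-1.3,0],"twist":[0,0,0]},{"gripper":58,"travel":[34,-1.3,0],"twist":[0,0,0]},{"gripper":58,"travel":[34,-1.3,0],"twist":[0,0,0]},{"gripper":58,"travel":[34,-1.3,0],"twist":[0,0,0]},{"gripper":58,"travel":[34,-1.3,0],"twist":[0,0,0]},{"gripper":58,"travel":[34,-1.3,0],"twist":[0,0,0]}]'
python3 -m crank '[{"gripper":58,"travel":[0,0,0],"twist":[0,0,0]},{"gripper":58,"travel":[0,0,20],"twist":[0,0,0]},{"gripper":58,"travel":[0,0,0],"twist":[0,0,0]}]'
python3 - <<'E'
from h import *
go(.649,.2855,-.0184,40)
E
```

```text
time: 21.4
ee_pos: [0.6491, 0.2852, 0.0615]
tcp_rot: [180.0, 0.1, 40.1]
wrist_force: [0.5, -0.4, -4.1]
opening: 0.0631
grasp_force: 50.8
time: 21.78
ee_pos: [0.647, 0.2838, 0.0401]
tcp_rot: [-180.0, 0.2, 40.1]
wrist_force: [-0.6, -0.5, -3.7]
opening: 0.0629
grasp_force: 50.7
travel [ 2.7 -0.  58.5] twist z 0.001 pos [0.647  0.2838 0.0401] rot [-180.     0.2   40.1] q [ 24.  27.  19.  83.  -0. 164.]
```

```bash
python3 -m crank '[{"gripper":58,"travel":[1,0,20],"twist":[0,0,0]},{"gripper":58,"travel":[0,0,20],"twist":[0,0,0]},{"gripper":58,"travel":[0,0,9],"twist":[0,0,0]},{"gripper":58,"travel":[0,0,3],"twist":[0,0,0]},{"gripper":58,"travel":[0,0,1.5],"twist":[0,0,0]},{"gripper":58,"travel":[0,0,1.5],"twist":[0,0,0]},{"gripper":58,"travel":[0,0,0],"twist":[0,0,0]}]'
python3 -m crank '[{"gripper":58,"travel":[0,0,1],"twist":[0,0,0]},{"gripper":58,"travel":[0,0,1],"twist":[0,0,0]},{"gripper":58,"travel":[0,0,0],"twist":[0,0,0]}]'
```

```text
time: 22.65
ee_pos: [0.6493, 0.2855, -0.0128]
tcp_rot: [180.0, -0.0, 40.1]
wrist_force: [0.4, 0.4, -3.6]
opening: 0.0626
grasp_force: 50.7
time: 23.02
ee_pos: [0.649, 0.2854, -0.0152]
tcp_rot: [-180.0, 0.0, 40.1]
wrist_force: [0.1, 0.6, -4.2]
opening: 0.0628
grasp_force: 50.7
```

```bash
python3 -m crank '[{"gripper":58,"travel":[0,0,1],"twist":[0,0,0]},{"gripper":58,"travel":[0,0,1],"twist":[0,0,0]},{"gripper":58,"travel":[0,0,1],"twist":[0,0,0]},{"gripper":58,"travel":[0,0,0],"twist":[0,0,0]}]'
```

```text
time: 23.52
ee_pos: [0.6491, 0.2854, -0.0182]
tcp_rot: [-180.0, 0.0, 40.1]
wrist_force: [-0.1, -0.2, -4.1]
opening: 0.0624
grasp_force: 50.9
```

```bash
python3 -m crank '[{"gripper":58,"travel":[0,0,0.7],"twist":[0,0,0]},{"gripper":58,"travel":[0,0,0.5],"twist":[0,0,0]},{"gripper":58,"travel":[0,0,0],"twist":[0,0,0]}]'
```

```text
time: 23.9
ee_pos: [0.6492, 0.2854, -0.0183]
tcp_rot: [180.0, -0.0, 40.1]
wrist_force: [-3.7, -2.8, 6.5]
opening: 0.0628
grasp_force: 51.7
```

```bash
python3 -m crank '[{"gripper":72,"travel":[0,0,0],"twist":[0,0,0]},{"gripper":85,"travel":[0,0,0],"twist":[0,0,0]},{"gripper":85,"travel":[0,0,0],"twist":[0,0,0]},{"gripper":85,"travel":[0,0,-25],"twist":[0,0,0]},{"gripper":85,"travel":[0,0,-40],"twist":[0,0,0]},{"gripper":85,"travel":[0,0,-20],"twist":[0,0,0]}]'
python3 -m crank '[{"gripper":85,"travel":[-19.1,20.9,0],"twist":[0,0,0]},{"gripper":85,"travel":[-19.1,20.9,0],"twist":[0,0,0]},{"gripper":85,"travel":[-19.1,20.9,0],"twist":[0,0,0]},{"gripper":85,"travel":[-19.1,20.9,0],"twist":[0,0,0]},{"gripper":85,"travel":[-19.1,20.9,0],"twist":[0,0,0]},{"gripper":85,"travel":[-19.1,20.9,0],"twist":[0,0,0]},{"gripper":85,"travel":[-19.1,20.9,0],"twist":[0,0,0]},{"gripper":85,"travel":[0,0,20],"twist":[0,0,0]},{"gripper":85,"travel":[0,0,15],"twist":[0,0,0]},{"gripper":85,"travel":[0,0,0],"twist":[0,0,0]}]'
python3 - <<'E'
from h import *
a=cv2.resize(bot.camera("top")[130:270,140:280,::-1],(400,400),interpolation=2)
b=cv2.resize(bot.camera("side")[110:220,220:330,::-1],(400,400),interpolation=2)
cv2.imwrite("pics/h7.png",np.hstack([a,b]))
go(.641,.087,-.02,40)
E
```

```text
time: 24.65
ee_pos: [0.6499, 0.2858, 0.0682]
tcp_rot: [180.0, -0.2, 40.1]
wrist_force: [0.2, 0.1, -0.9]
opening: 0.0852
grasp_force: 0.0
time: 25.9
ee_pos: [0.6401, 0.0876, 0.0291]
tcp_rot: [-179.9, 0.1, 40.1]
wrist_force: [-0.5, 0.4, 0.1]
opening: 0.0847
grasp_force: 0.0
travel [-0.6  0.6 50.9] twist z 0.002 pos [0.6411 0.0878 0.0309] rot [-180.     0.    40.1] q [  8.  18.   7.  79.  -0. 148.]
```

View pics/h7.png

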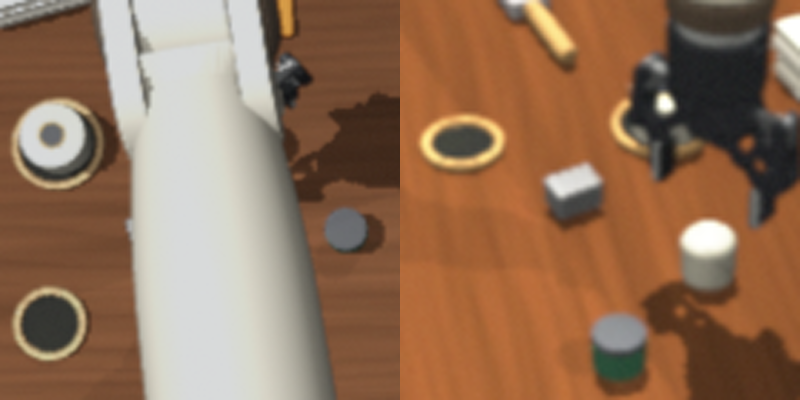

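The candle holder sits in its tray (spot at (52,135), tray (57,145), which fits with parallax). The fingers straddle the paperweight (midpoint column 711 against 708). Descend and grip.

```bash
python3 -m crank '[{"gripper":85,"travel":[0,0,15],"twist":[0,0,0]},{"gripper":85,"travel":[0,0,15],"twist":[0,0,0]},{"gripper":85,"travel":[0,0,12],"twist":[0,0,0]},{"gripper":85,"travel":[0,0,7],"twist":[0,0,0]},{"gripper":85,"travel":[0,0,5],"twist":[0,0,0]},{"gripper":85,"travel":[0,0,0],"twist":[0,0,0]}]'
python3 -m crank '[{"gripper":65,"travel":[0,0,0],"twist":[0,0,0]},{"gripper":55,"travel":[0,0,0],"twist":[0,0,0]},{"gripper":48,"travel":[0,0,0],"twist":[0,0,0]},{"gripper":38,"travel":[0,0,0],"twist":[0,0,0]},{"gripper":38,"travel":[0,0,0],"twist":[0,0,0]},{"gripper":38,"travel":[0,0,0],"twist":[0,0,0]}]' 35
```

```text
time: 26.75
ee_pos: [0.641, 0.0874, -0.0235]
tcp_rot: [-180.0, 0.0, 40.1]
wrist_force: [-0.8, -0.9, -0.5]
opening: 0.0848
grasp_force: 0.0
time: 27.5
ee_pos: [0.6413, 0.0875, -0.0228]
tcp_rot: [180.0, -0.0, 40.1]
wrist_force: [-1.3, 0.0, 4.9]
opening: 0.0424
grasp_force: 36.4
```

```bash
python3 -m crank '[{"gripper":38,"travel":[0,0,-10],"twist":[0,0,0]},{"gripper":38,"travel":[0,0,-25],"twist":[0,0,0]},{"gripper":38,"travel":[0,0,-30],"twist":[0,0,0]},{"gripper":38,"travel":[0,0,-15],"twist":[0,0,0]},{"gripper":38,"travel":[0.3,-33.9,0],"twist":[0,0,0]},{"gripper":38,"travel":[0.3,-33.9,0],"twist":[0,0,0]},{"gripper":38,"travel":[0.3,-33.9,0],"twist":[0,0,0]},{"gripper":38,"travel":[0.3,-33.9,0],"twist":[0,0,0]},{"gripper":38,"travel":[0.3,-33.9,0],"twist":[0,0,0]},{"gripper":38,"travel":[0.3,-33.9,0],"twist":[0,0,0]},{"gripper":38,"travel":[0.3,-33.9,0],"twist":[0,0,0]},{"gripper":38,"travel":[0.3,-33.9,0],"twist":[0,0,0]}]'
python3 -m crank '[{"gripper":38,"travel":[0,0,0],"twist":[0,0,0]},{"gripper":38,"travel":[0,0,25],"twist":[0,0,0]},{"gripper":38,"travel":[0,0,0],"twist":[0,0,0]},{"gripper":38,"travel":[0,0,0],"twist":[0,0,0]}]'
python3 - <<'E'
from h import *
go(.469,.2965,-.0188,40)
E
```

```text
time: 29.0
ee_pos: [0.4672, 0.297, 0.0563]
tcp_rot: [-180.0, 0.0, 40.1]
wrist_force: [0.9, -0.2, -0.7]
opening: 0.0426
grasp_force: 35.9
time: 29.5
ee_pos: [0.4686, 0.296, 0.0322]
tcp_rot: [180.0, 0.0, 40.1]
wrist_force: [0.7, -0.1, -1.4]
opening: 0.0421
grasp_force: 36.0
travel [ 0.6 -0.1 51. ] twist z 0.001 pos [0.4686 0.296  0.0322] rot [180.    0.   40.1] q [ 32.   6.  -8.  77.  -0. 172.]
```

```bash
python3 -m crank '[{"gripper":38,"travel":[0,0,20],"twist":[0,0,0]},{"gripper":38,"travel":[0,0,18],"twist":[0,0,0]},{"gripper":38,"travel":[0,0,5],"twist":[0,0,0]},{"gripper":38,"travel":[0,0,2],"twist":[0,0,0]},{"gripper":38,"travel":[0,0,1.5],"twist":[0,0,0]},{"gripper":38,"travel":[0,0,1.5],"twist":[0,0,0]},{"gripper":38,"travel":[0,0,1],"twist":[0,0,0]},{"gripper":38,"travel":[0,0,0],"twist":[0,0,0]}]'
python3 -m crank '[{"gripper":38,"travel":[0,0,0.7],"twist":[0,0,0]},{"gripper":38,"travel":[0,0,0.7],"twist":[0,0,0]},{"gripper":38,"travel":[0,0,0.6],"twist":[0,0,0]},{"gripper":38,"travel":[0,0,0],"twist":[0,0,0]}]'
```

```text
time: 30.5
ee_pos: [0.4682, 0.2964, -0.0173]
tcp_rot: [180.0, -0.0, 40.1]
wrist_force: [-0.4, 0.6, -1.1]
opening: 0.0425
grasp_force: 36.0
time: 31.0
ee_pos: [0.4683, 0.2964, -0.0189]
tcp_rot: [180.0, -0.0, 40.1]
wrist_force: [-1.7, -1.5, 4.0]
opening: 0.0423
grasp_force: 36.6
```

```bash
python3 -m crank '[{"gripper":55,"travel":[0,0,0],"twist":[0,0,0]},{"gripper":70,"travel":[0,0,0],"twist":[0,0,0]},{"gripper":70,"travel":[0,0,0],"twist":[0,0,0]},{"gripper":70,"travel":[0,0,-25],"twist":[0,0,0]},{"gripper":70,"travel":[0,0,-40],"twist":[0,0,0]},{"gripper":70,"travel":[0,0,-40],"twist":[0,0,-0.17]},{"gripper":70,"travel":[0,0,-40],"twist":[0,0,-0.17]},{"gripper":70,"travel":[0,0,0],"twist":[0,0,-0.17]}]'
python3 -m crank '[{"gripper":70,"travel":[10,-30,0],"twist":[0,0,0]},{"gripper":70,"travel":[10,-30,0],"twist":[0,0,0]},{"gripper":70,"travel":[10,-30,0],"twist":[0,0,0]},{"gripper":70,"travel":[10,-30,0],"twist":[0,0,0]},{"gripper":70,"travel":[-30,-20,0],"twist":[0,0,0]},{"gripper":70,"travel":[-30,0,0],"twist":[0,0,0]},{"gripper":70,"travel":[0,0,0],"twist":[0,0,0]}]'
python3 - <<'E'
from h import *
print(bot.get_obs()["ee_pos"])
crop("top",140,145,400,270,3,"end.png")
im=bot.camera("side")[130:330,220:390,::-1]; cv2.imwrite("pics/ends.png",cv2.resize(im,None,fx=3,fy=3,interpolation=2))
E
```

```text
time: 32.0
ee_pos: [0.4697, 0.2973, 0.1294]
tcp_rot: [179.8, -0.3, 69.6]
wrist_force: [-0.4, 0.6, -0.4]
opening: 0.0699
grasp_force: 0.0
time: 32.88
ee_pos: [0.3297, 0.3264, 0.1262]
tcp_rot: [180.0, -0.0, 69.3]
wrist_force: [0.3, 0.7, 0.6]
opening: 0.07
grasp_force: 0.0
[0.32973941 0.32639773 0.12616799]
```

View pics/ends.png

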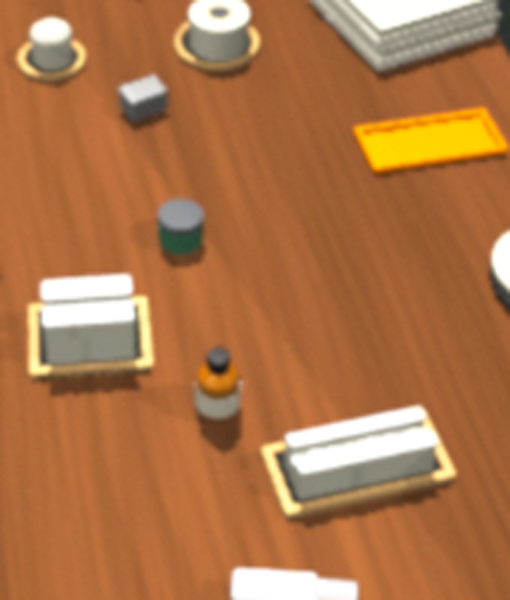

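View pics/end.png

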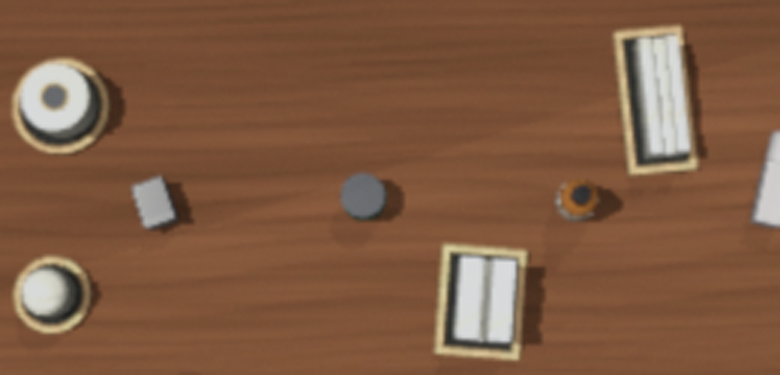

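All four pieces lie flat inside their rims, and the tin at (363,196) and the bottle at (581,195) are unmoved. I'm handing in.

```bash
python3 -c "
from workcell import bot
print(bot.job_done())"
```

```text
the job is handed in; nothing more can be done
None
```

All four marble pieces are upright and flat in their own trays, the polish tin and sealer bottle are where they stood, and the job was handed in at about 33 s of robot time.

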